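# Fit a machine tap in the tapping chuck and tighten the collet nut

### The job

Fit the gold-coloured tap in the tapping chuck that stands nose up in the iron tightening fixture: put it in square end down, turn it under light pressure until its square drops into the driver hidden in the bore and it stands fully home, and let it go. Then push the red spanner round clockwise (seen from above) until the collet grips the tap firmly and the spanner stalls against a firm push, and leave everything so, without disturbing the other tools and parts on the bench.

Things in the scene. Friction and masses are not known exactly. Their poses are not given: they have to be found in the camera images.
- tap: Tap to fit: 160 mm long, 0.4 kg, stands square end down in a hole of the beech block. Origin: centre of its foot; z up the tap; x, y square to the flats. From the foot: driving square 14 mm across flats, 20 mm long (repeats every quarter turn); lead-in cone to 24 mm; bright shank 20 mm diameter to 108 mm; gold thread 27 mm diameter to 152 mm; tapered tip to 160 mm.
- tap_foot (a point): Centre of the foot (square end) of the gold tap: 5 mm above the bench in the block, 44 mm above the bench when fully home in the chuck.
- tap_grip (a point): Point on the axis of the gold tap, 131 mm above its foot, near the middle of the threaded part: a good place to grip it (27 mm thick).
- tool_block: Beech block 75 x 225 x 50 mm, fixed. Origin: centre of its underside; y runs along its row of three round holes (at y = -75, 0, +75 mm; 22 mm wide, 45 mm deep). The gold tap, the black tap and the reamer stand in them in any order; a gripper closing along the block's x clears the neighbours.
- chuck: Tapping chuck, nose up in a dark green iron tightening fixture (base 124 x 104 mm) fixed to the bench. Origin: centre of the base's underside; z: the chuck's upright axis. The nut is a dark ring 63 mm diameter, 76 to 106 mm above the bench. The collet bore is 22.3 to 23.1 mm wide, 44 mm deep, its mouth 108 mm above the bench; a square driver lies below it (see collet_mouth).
- collet_mouth (a point): Centre of the collet's bevelled mouth, on the chuck's axis, 108 mm above the bench. 48 mm below it is the flat top of a driver with a square hole 15.6 mm wide, 16 mm deep. The angle of this hole differs each time and is hidden: within about 0.1 rad of it the tap's square drops in; otherwise the tap stops with its foot 60 mm above the bench, 16 mm short of home.
- handle_mid (a point): Point on the middle line of the red spanner's handle, 150 mm from the chuck's axis, 87 mm above the bench. The spanner is fixed on the nut and turns with it about that axis; clockwise from above tightens. The handle is a flat bar 24 mm wide, 9 mm thick, free from 45 to 204 mm from the axis; only things up to 50 mm high lie under its sweep.
- handle_end (a point): Outer end of the handle, on its middle line, 204 mm from the axis. The spanner needs about 5 N at 150 mm radius to turn. After some 0.65 to 0.9 rad the jaws meet the shank; from there the moving push rises about 1 N for each 13 mm of travel. Push up to 11 to 14 N (7 N only just grips). The force drops when the motion stops; the nut stays where left, with a little spring back.
- jaw1: One of the three aluminium-coloured collet jaws round the bore, carried by the chuck; the nut draws them in 2 mm per rad. Origin: near the chuck's axis at bench height; not needed for measuring.
- jaw2: Second collet jaw, as jaw1.
- jaw3: Third collet jaw, as jaw1.
- black_tap: Black tap, 150 mm long, in another hole of the block: leave alone. Origin: centre of its foot.
- reamer: Bright steel reamer, 170 mm long, in another hole of the block: leave alone. Origin: centre of its foot.
- oil_bottle: Yellow bottle of cutting oil with red cap, 60 mm diameter, 150 mm high: leave alone. Origin: centre of its underside.
- spare_collet: Spare steel collet, 40 mm diameter, 46 mm high: leave alone. Origin: centre of its underside.
- spare_nut: Spare collet nut, dark ring 60 mm diameter, 24 mm high: leave alone. Origin: centre of its underside.
- hub: Brown-grey wheel hub, flange 144 mm diameter, 50 mm high: leave alone. Origin: centre of its underside.
- hammer: Hammer lying on the bench: leave alone. Origin: under its middle.
Things that resemble listed ones, but are neither listed nor needed, are in the scene too. What is shaped like the tap but blue or purple is not meant.

How it is judged:
On the way, in this order (a step that is already met when the one before it is completed fails the run):
1. the tap stands fully home in the chuck, its square down in the driver, and the fingers have let it go (z of tap_foot in the frame of chuck between 0.04 and 0.047 m and horizontal distance between tap_foot and collet_mouth below 0.004 m and angle between tap's own z axis and vertical below 0.09 rad and contact force between tap and the fingers below 0.2 N), for 0.2 s.
2. the nut is turned until all three collet jaws grip the shank firmly (over 40 N each), the tap still home (z of tap_foot in the frame of chuck between 0.04 and 0.047 m and horizontal distance between tap_foot and collet_mouth below 0.004 m and angle between tap's own z axis and vertical below 0.09 rad and contact force between tap and jaw1 above 40 N and contact force between tap and jaw2 above 40 N and contact force between tap and jaw3 above 40 N), for 0.2 s.
At the end, for the whole second after the job is handed in: The gold tap stands fully home in the chuck (foot 40 to 47 mm above the underside of the fixture, within 4 mm of the axis, upright within 5 degrees), at rest, let go, and each of the three collet jaws presses on it with more than 40 N (all of step 2 and contact force between tap and the fingers below 0.2 N and linear speed of tap below 0.02 m/s); the robot touches nothing.
It fails at once if another tool or part on the bench is moved more than 30 mm (distance of any of black_tap, reamer, oil_bottle, spare_collet, spare_nut, hub, hammer from where it was at the start of the episode above 0.03 m).
It also fails if it takes over 67 s, if anything falls off the work surface, if the arm or the gripper's body presses on something with over 40 N, if the wrist force passes 120 N, or if a joint passes its speed limit or range.

### The arm

A 6-joint arm with a two-finger parallel gripper is mounted at the origin on the work surface. World frame = base frame: x ahead of the robot, y to its left, z up, the work surface at z = 0. Lengths are in m, angles in rad, forces in N, time in s.
With the tool pointing down it reaches from about 0.2 to 0.875 m from the base axis. Payload 3.4 kg.
Tool frame: the origin (TCP) lies between the finger pads; the fingertips stand 25 mm ahead of it and the grasp point (between the pads) lies 6 mm ahead of it (r.nose_length is the z of the fingertips in the tool frame, in m); z points along the fingers, y is the line along which they close (so a half turn about z gives the same grasp; the last joint's range is limited). The gripper opens to 94 mm and grips with 3 to 60 N. Pads are 16 mm wide; open, the fingers measure 119 mm over their backs; the gripper's body (75 mm by 177 mm) begins 78 mm behind the grasp point.
Start: joints at [0.994, 0.276, 1.505, -0, 1.361, -0.121], TCP at [0.253, 0.516, 0.23] pointing down, gripper open.
Joint ranges: [-2.89, 2.89], [-0.75, 2.08], [0.22, 2.7], [-1.18, 4.32], [0.11, 2.71], [-2.7, 2.7]. Speed limits (rad/s): [2.57, 2.57, 3.14, 3.14, 3.14, 3.14].

### API

Orientations are given as a unit quaternion [w, x, y, z].
In Python, from plant import r, gripper_to, inverse_kinematics, vision, models, telemetry gives the robot as it stands. Calls block until the motion is done:
- r.move_to(position, orientation): joint-space move of the TCP to a pose.
- r.move_l(position, rot=None, vel=0.15, guard=None): straight line of the TCP; rot=None keeps the orientation; vel is the mean speed in m/s. With guard (N) it stops when the force on the tool has changed by that much, and returns True; else False.
- r.movej(angles): joint-space move.
- gripper_to(opening, f_grip=None): finger opening in m; f_grip is the grip in N (None keeps the last); returns when the fingers have stopped.
- r.hold(seconds).
- inverse_kinematics(position, orientation): joint angles nearest the present ones, or None.
- vision.snapshot(name): name is "scene" or "top"; returns the picture (480x640x3 uint8, red, green, blue); there is no depth.
- vision.get_calibration(name): a dict with "fx", "fy", "cx", "cy" (pixels), "position" and "orientation" of the camera in the world. Camera axes: x right, y down, z forward; pixel columns grow to the right and rows downward; lengths in m; the calibration is good to about 2 mm. A picture is of the moment at which its call begins. get_calibration takes no time and is no camera call.
A pose or a line that the arm cannot do raises r.PlanningError and nothing moves.
- r.sign_off(): hands the job in; it is judged then, once.
Trained networks look in the newest picture that a camera, given by its name, has taken for a name from the list of things; names that differ only in an ending like _2 or _b are one class to them, and where a whole thing is asked for, a point or a joint stands for the part that bears it (a point fixed in the world has none). Each returns a list of dicts, best first, with "score" (0 to 1); they miss things now and then, are a little off and sometimes report something else, mostly with a low value. They report only what shows in the picture. A call takes as long as a camera call. They do not tell look-alikes from the thing itself.
- models.boxes_of(thing, camera): "at" ([x, y, z] in m, in world coordinates, good to about 4 mm: the middle of the surface that is visible of it).
- models.regions_of(thing, camera): "pixels" (480x640 bool, what is visible of it).
- models.mark_of(thing, camera): "at" ([x, y, z] in m, in world coordinates, good to about 4 mm: a listed point, or the origin of a listed thing).
Readings, each from a call of its own:
- telemetry.current_t(): time.
- telemetry.current_joints(): joint angles.
- telemetry.current_dq(): joint speeds.
- telemetry.current_joint_efforts(): joint torques, N m.
- telemetry.current_ee_pos(): TCP position.
- telemetry.current_tool_rot(): TCP orientation.
- telemetry.current_wrist_force(): force on the tool from outside, world axes, zero at the start.
- telemetry.current_torque(): the same for the moment, N m.
- telemetry.current_opening(): finger opening in m.
- telemetry.current_finger_force(): force on a finger pad.
Only numpy, scipy, OpenCV 4.12 (cv2) and the standard library are available. Lean on these libraries where they do the work, as an engineer would, in place of code of your own. Each camera call takes 0.05 s, during which the arm holds its last target. There are 200 camera calls.

## Working session

There is one attempt and no reset: what is moved stays moved. The work goes in short steps, each a Python script; the robot and the scene stay as the last script left them, time stands still between calls to the robot, and variables do not carry over. Pictures are saved under pics/ and viewed, at most 10 in all, crops included, and the job is handed in when it is done.

```bash
ls; mkdir -p pics; cat > h.py <<'E'
import numpy as np, cv2
from plant import r, gripper_to, inverse_kinematics, vision, models, telemetry as T
from scipy.spatial.transform import Rotation as R
def snap(n,f):
    im=vision.snapshot(n); cv2.imwrite('pics/'+f,im[:,:,::-1]); return im
def cal(n):
    c=vision.get_calibration(n); q=c['orientation']; return c,R.from_quat([q[1],q[2],q[3],q[0]]).as_matrix()
def proj(n,p):
    c,M=cal(n); v=M.T@(np.array(p)-c['position']); return c['fx']*v[0]/v[2]+c['cx'], c['fy']*v[1]/v[2]+c['cy']
def back(n,u,v,z):
    c,M=cal(n); d=M@[(u-c['cx'])/c['fx'],(v-c['cy'])/c['fy'],1]; p=np.array(c['position']); return p+d*(z-p[2])/d[2]
def down(yaw): # tool z down; tool y axis at world angle yaw+90deg
    q=(R.from_euler('z',yaw)*R.from_euler('x',np.pi)).as_quat(); return [q[3],q[0],q[1],q[2]]
E
python3 - <<'E'
from h import *
for n in ('scene','top'):
    snap(n,n+'0.png'); c,M=cal(n); print(n,np.round(c['position'],3),np.round(M[:,2],2),c['fx'])
    for t in ('tap','tap_foot','tap_grip','tool_block','chuck','collet_mouth','handle_mid','handle_end','black_tap','reamer'):
        print(t,[(np.round(d['at'],3).tolist(),round(d['score'],2),np.round(proj(n,d['at'])).tolist()) for d in models.mark_of(t,n)][:4])
print(T.current_t(),T.current_tool_rot(),r.nose_length)
E
```

```text
pics
scene [ 1.358 -0.582  1.007] [-0.6   0.43 -0.67] 544.1963325511846
tap [([0.46, 0.453, 0.002], 0.71, [428.0, 194.0]), ([0.568, 0.374, -0.002], 0.69, [433.0, 223.0]), ([0.489, 0.367, 0.006], 0.61, [413.0, 208.0])]
tap_foot [([0.569, 0.371, 0.001], 0.89, [433.0, 223.0]), ([0.457, 0.448, 0.002], 0.62, [426.0, 194.0])]
tap_grip [([0.454, 0.448, 0.133], 0.72, [432.0, 157.0]), ([0.487, 0.366, 0.136], 0.61, [418.0, 171.0]), ([0.575, 0.372, 0.131], 0.59, [442.0, 187.0])]
tool_block [([0.485, 0.293, 0.001], 0.75, [393.0, 217.0])]
chuck [([0.566, -0.019, -0.003], 0.85, [320.0, 278.0]), ([0.723, 0.191, 0.004], 0.59, [423.0, 280.0])]
collet_mouth [([0.564, -0.014, 0.112], 0.9, [322.0, 244.0])]
handle_mid [([0.66, -0.131, 0.084], 0.81, [304.0, 296.0]), ([0.492, 0.291, 0.004], 0.59, [394.0, 218.0])]
handle_end [([0.695, -0.175, 0.088], 0.73, [295.0, 313.0]), ([0.488, 0.218, 0.002], 0.45, [374.0, 227.0])]
black_tap [([0.489, 0.217, 0.002], 0.61, [373.0, 227.0])]
reamer [([0.489, 0.294, 0.006], 0.69, [395.0, 216.0])]
top [0.382 0.026 1.777] [ 0.09 -0.   -1.  ] 566.1146531140897
tap [([0.458, 0.
[... 346 characters left out ...]
1, 0.131], 0.63, [169.0, 275.0]), ([0.492, 0.37, 0.138], 0.54, [196.0, 264.0]), ([0.573, 0.369, 0.128], 0.44, [197.0, 236.0]), ([0.567, -0.015, 0.105], 0.37, [328.0, 236.0])]
tool_block [([0.486, 0.296, 0.002], 0.8, [228.0, 268.0])]
chuck [([0.566, -0.014, -0.002], 0.96, [326.0, 240.0])]
collet_mouth [([0.564, -0.018, 0.108], 0.73, [329.0, 237.0])]
handle_mid [([0.659, -0.132, 0.085], 0.7, [365.0, 205.0]), ([0.486, 0.289, 0.008], 0.16, [230.0, 268.0])]
handle_end [([0.694, -0.176, 0.084], 0.64, [379.0, 194.0])]
black_tap [([0.49, 0.218, 0.002], 0.43, [253.0, 266.0])]
reamer [([0.487, 0.291, 0.005], 0.61, [230.0, 267.0])]
1.1 [2.16668155e-06 2.25946368e-01 9.74139741e-01 5.43875346e-05] 0.025
```

```bash
python3 - <<'E'
import cv2
a=cv2.imread('pics/scene0.png'); cv2.imwrite('pics/crop.png',cv2.resize(a[110:350,240:510],None,fx=2.4,fy=2.4,interpolation=2))
E
```

```text
(no output)
```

View pics/crop.png

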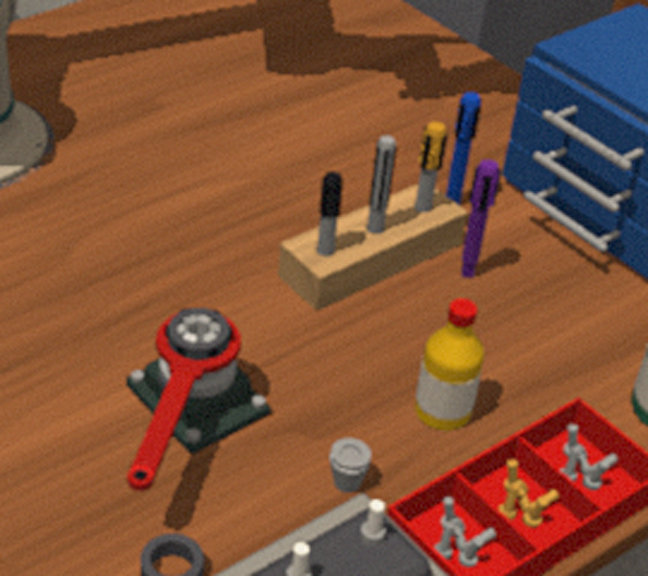

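View pics/top0.png

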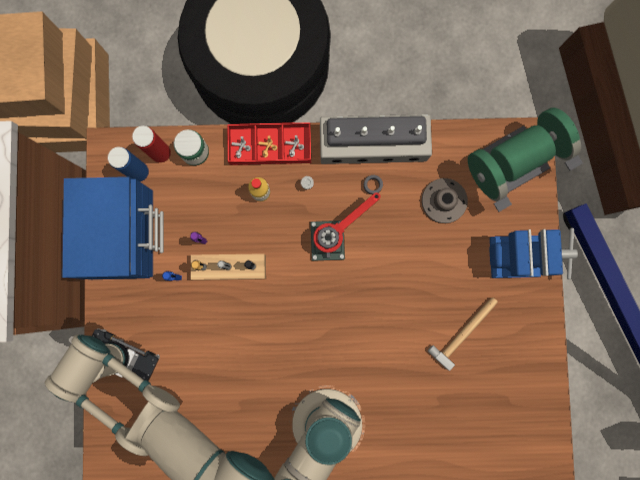

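Crop view: the gold tap is in the block at crop (432,145), i.e. scene pixel (420,170) and top pixel (197,265). Things it could be confused with, in scene pixels: the blue one free-standing behind the block (432,157), the purple one in front of it (442,187), the grey reamer (400,180), the black tap (378,195), and the small gold handle in the red tray (453,315). I choose the one at world (0.490, 0.368). The spanner handle points to about -0.89 rad, with the spare nut near its end.

```bash
python3 - <<'E'
from h import *
o=down(np.pi/2); x,y=0.490,0.3685
gripper_to(0.065)
r.move_to([x,y,0.235],o); print(T.current_t(), T.current_joints())
for n in ('scene','top'):
    im=snap(n,n+'1.png')
    for t in ('tap_grip','tap_foot'): print(n,t,[(np.round(d['at'],3).tolist(),round(d['score'],2)) for d in models.mark_of(t,n)])
a=cv2.imread('pics/scene1.png'); cv2.imwrite('pics/crop1.png',cv2.resize(a[90:260,340:500],None,fx=3,fy=3))
E
```

```text
2.825 [5.32346824e-01 3.30893980e-01 1.41296803e+00 9.83493092e-04
 1.39813174e+00 5.30841980e-01]
scene tap_grip [([0.576, 0.37, 0.129], 0.94), ([0.486, 0.37, 0.138], 0.8), ([0.456, 0.446, 0.132], 0.54), ([0.661, -0.135, 0.087], 0.37)]
scene tap_foot [([0.573, 0.373, 0.001], 0.95), ([0.455, 0.452, 0.006], 0.54), ([0.746, 0.044, 0.002], 0.16)]
top tap_grip [([0.488, 0.369, 0.138], 0.57), ([0.572, 0.374, 0.132], 0.53), ([0.459, 0.451, 0.13], 0.41), ([0.489, 0.219, 0.003], 0.36)]
top tap_foot [([0.567, -0.017, 0.106], 0.61), ([0.575, 0.372, 0.001], 0.55)]
```

View pics/crop1.png

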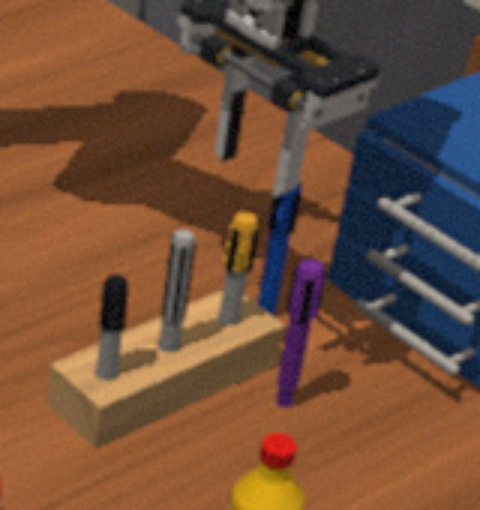

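The gripper stands above the gold tap (crop (240,240)), with its fingers on either side of it and the blue and purple look-alikes outside them. Descend, grip and lift.

```bash
python3 - <<'E'
from h import *
o=down(np.pi/2); x,y=0.4885,0.3690
r.move_l([x,y,0.142],vel=0.12,guard=8)
gripper_to(0.02,f_grip=35); print('open',T.current_opening(),T.current_finger_force(),T.current_ee_pos())
r.move_l([x,y,0.36],vel=0.15); print('open',T.current_opening(),T.current_wrist_force())
r.move_to([0.565,-0.016,0.36],o)
r.move_l([0.565,-0.016,0.275],vel=0.15)
print(T.current_t(),T.current_ee_pos(),T.current_opening())
S=[]
for k in range(3):
  for n in ('scene','top'):
    im=snap(n,n+'2.png')
    for t in ('tap_grip','tap_foot','collet_mouth','chuck'): print(n,t,[(np.round(d['at'],4).tolist(),round(d['score'],2)) for d in models.mark_of(t,n) if np.hypot(d['at'][0]-.565,d['at'][1]+.016)<.03])
a=cv2.imread('pics/scene2.png'); cv2.imwrite('pics/crop2.png',cv2.resize(a[130:300,240:400],None,fx=3.4,fy=3.4))
E
```

```text
open 0.026277555757167174 34.99996304512024 [0.48866768 0.36902806 0.14212452]
open 0.026802390868985046 [-0.30941625  0.34463229 -3.9507312 ]
8.5083 [ 0.56562269 -0.01561341  0.27579806] 0.026358511506878807
scene tap_grip [([0.5628, -0.016, 0.2691], 0.57)]
scene tap_foot [([0.5688, -0.0127, 0.1414], 0.84)]
scene collet_mouth [([0.5645, -0.0132, 0.1092], 0.85)]
scene chuck [([0.567, -0.0196, 0.0001], 0.83)]
top tap_grip []
top tap_foot []
top collet_mouth [([0.5655, -0.0145, 0.1051], 0.79)]
top chuck [([0.5654, -0.0156, -0.0006], 0.82)]
scene tap_grip [([0.5622, -0.015, 0.2689], 0.81)]
scene tap_foot [([0.5738, -0.0191, 0.1377], 0.77)]
scene collet_mouth [([0.5638, -0.0141, 0.1088], 0.97)]
scene chuck [([0.5662, -0.0189, -0.0042], 0.91)]
top tap_grip []
top tap_foot []
top collet_mouth [([0.5689, -0.0162, 0.1021], 0.94)]
top chuck [([0.5649, -0.0154, -0.0017], 0.75)]
scene tap_grip [([0.5637, -0.0158, 0.2699], 0.84)]
scene tap_foot [([0.5684, -0.0163, 0.1374], 0.79)]
scene collet_mouth []
scene chuck [([0.5701, -0.0206, -0.0018], 0.93)]
top tap_grip []
top tap_foot []
top collet_mouth [([0.5645, -0.0165, 0.104], 0.91), ([0.5671, -0.0177, -0.0036], 0.18)]
top chuck [([0.566, -0.0169, -0.0014], 0.87), ([0.5674, -0.0187, 0.1051], 0.37)]
```

View pics/crop2.png

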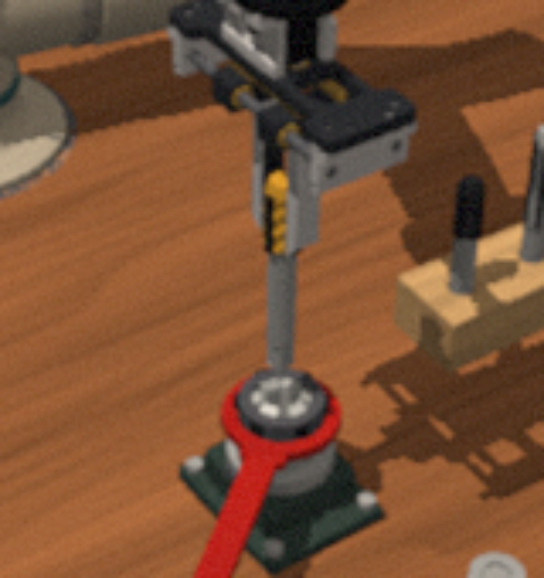

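The tap hangs above the collet mouth (crop foot (281,365), mouth (281,397)) and may lean slightly. I'll check its centreline against a projected vertical.

```bash
python3 - <<'E'
from h import *
vision.snapshot('scene')
for d in models.regions_of('tap','scene'):
    m=d['pixels']; v,u=np.nonzero(m)
    if abs(u.mean()-322)>15: continue
    print(d['score'],v.min(),v.max())
    p=T.current_ee_pos()
    for row in range(v.min(),v.max()+1,3):
        c=np.nonzero(m[row])[0]
        zs=np.linspace(.1,.32,200); pr=np.array([proj('scene',[p[0],p[1],z]) for z in zs])
        i=np.argmin(abs(pr[:,1]-row)); print(row,c.min(),c.max(),'vertical axis u %.1f z %.3f'%(pr[i,0],zs[i]))
for d in models.regions_of('chuck','scene')[:1]:pass
im=cv2.imread('pics/scene2.png'); print(proj('scene',[.5656,-.0156,.108]))
for row in range(197,238,4): print(row, im[row,312:334].sum(1)//3)
E
```

```text
0.61 180 238
180 321 323 vertical axis u 323.1 z 0.303
183 317 324 vertical axis u 323.1 z 0.296
186 317 324 vertical axis u 323.0 z 0.287
189 318 324 vertical axis u 322.9 z 0.279
192 318 324 vertical axis u 322.9 z 0.270
195 318 324 vertical axis u 322.8 z 0.263
198 318 324 vertical axis u 322.7 z 0.254
201 318 324 vertical axis u 322.7 z 0.245
204 319 327 vertical axis u 322.6 z 0.237
207 319 327 vertical axis u 322.6 z 0.228
210 319 328 vertical axis u 322.5 z 0.219
213 319 327 vertical axis u 322.4 z 0.211
216 319 327 vertical axis u 322.3 z 0.201
219 319 327 vertical axis u 322.3 z 0.192
222 319 326 vertical axis u 322.2 z 0.183Traceback (most recent call last):
  File "<stdin>", line 10, in <module>
  File "h.py", line 9, in proj
    c,M=cal(n); v=M.T@(np.array(p)-c['position']); return c['fx']*v[0]/v[2]+c['cx'], c['fy']*v[1]/v[2]+c['cy']
        ~~~^^^
  File "h.py", line 7, in cal
    c=vision.get_calibration(n); q=c['orientation']; return c,R.from_quat([q[1],q[2],q[3],q[0]]).as_matrix()
ValueError: time passes only in moves, steps and waits
```

```bash
python3 - <<'E'
s=open('h.py').read()
s=s.replace("def cal(n):\n    c=","import functools\n@functools.lru_cache(None)\ndef cal(n):\n    c=")
open('h.py','w').write(s)
E
python3 - <<'E'
from h import *
p=[0.5656,-0.0157]
g=r.move_l(p+[0.25],vel=0.12,guard=8)
if not g: g=r.move_l(p+[0.185],vel=0.04,guard=8)
e=T.current_ee_pos(); print(g,e,'foot',e[2]-.137,T.current_wrist_force(),T.current_torque(),T.current_opening(),T.current_t())
E
```

```text
True [ 0.56480619 -0.01531889  0.19516887] foot 0.05816886743264263 [ 0.72081647  1.23753244 -3.48745652] [ 0.12424391 -0.24567181  0.04917053] 0.02632871445262568 11.6833
```

It is down the bore and standing on top of the driver. Now turn it in steps under light pressure.

```bash
python3 - <<'E'
from h import *
e=T.current_ee_pos(); p=[e[0],e[1]]; zc=e[2]
for k in range(1,16):
    r.move_l(p+[zc],rot=down(np.pi/2+0.12*k),vel=0.05)
    g=r.move_l(p+[zc-0.017],vel=0.04,guard=6)
    z=T.current_ee_pos()[2]; w=T.current_wrist_force()
    print(k,g,round(z,4),np.round(w,1),round(T.current_t(),2),round(T.current_joints()[5],2))
    if zc-z>0.006: break
    if T.current_t()>40: break
E
```

```text
1 True 0.1807 [ 0.3 -0.1  2.5] 12.34 -0.27
```

```bash
python3 - <<'E'
from h import *
gripper_to(0.06); r.hold(0.2)
e=T.current_ee_pos(); r.move_l([e[0],e[1],0.30],vel=0.15)
im=snap('scene','scene3.png')
for t in ('tap_grip','tap_foot','collet_mouth','handle_mid','handle_end'): print(t,[(np.round(d['at'],4).tolist(),round(d['score'],2)) for d in models.mark_of(t,'scene') if d['at'][1]<.03])
print(proj('scene',[.5658,-.0158,.204]),proj('scene',[.5658,-.0158,.220]),T.current_t())
a=cv2.imread('pics/scene3.png'); cv2.imwrite('pics/crop3.png',cv2.resize(a[150:340,240:420],None,fx=3.2,fy=3.2))
E
```

```text
tap_grip [([0.5615, -0.0142, 0.1737], 0.69)]
tap_foot [([0.5622, -0.0151, 0.111], 0.22)]
collet_mouth [([0.5613, -0.0155, 0.1117], 0.59), ([0.565, -0.0141, 0.1718], 0.32)]
handle_mid [([0.5663, -0.0193, -0.0022], 0.69), ([0.6628, -0.1331, 0.0874], 0.61)]
handle_end [([0.6946, -0.1733, 0.0849], 0.68)]
(np.float64(322.64467246977705), np.float64(215.20130516850728)) (np.float64(322.76456560797976), np.float64(209.8204869870188)) 14.4917
```

View pics/crop3.png

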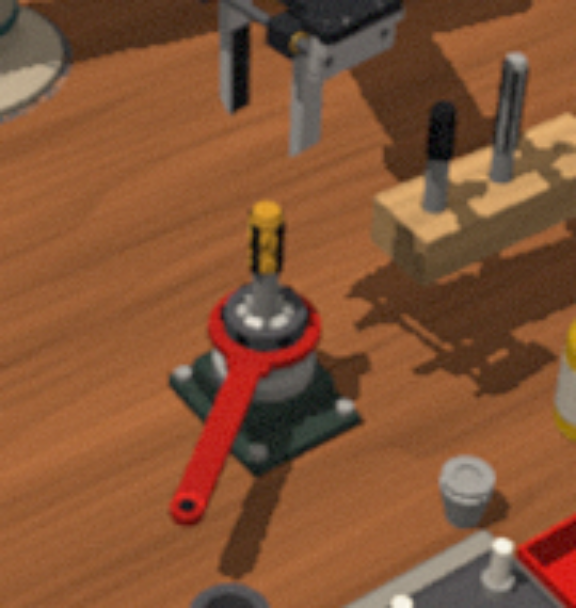

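The tap stands home, with its tip at crop (267,203), i.e. scene (323,213); 215 was predicted for home. Now the spanner.

```bash
cat > push.py <<'E'
from h import *
c=np.array([.5658,-.0158])
def tang(th): return np.array([np.sin(th),-np.cos(th)])
def pose(th,d,z=0.091):
    return (list(c+.15*np.array([np.cos(th),np.sin(th)])-d*tang(th))+[z], down(th+np.pi/2))
E
python3 - <<'E'
from push import *
th=-0.888
gripper_to(0.0)
P,o=pose(th,0.055,0.30); r.move_to(P,o)
P,o=pose(th,0.055); r.move_l(P,vel=0.15,guard=10)
b=np.array(T.current_wrist_force()); print('bias',b,T.current_ee_pos(),T.current_joints(),T.current_t())
P,o=pose(th,0.022); print(r.move_l(P,vel=0.08,guard=4),T.current_ee_pos(),T.current_wrist_force()-b)
for k in range(3):
    t2=th-0.2; P,o=pose(t2,0.022)
    g=r.move_l(P,rot=o,vel=0.06,guard=11)
    e=T.current_ee_pos(); f=(np.array(T.current_wrist_force())-b)
    print(k,g,round(float(np.arctan2(*(np.array(e[:2])-c)[::-1])),3),np.round(f,1),round(float(-f[:2]@tang(t2)),2),T.current_t())
    th=t2
    if g: break
E
```

```text
bias [-0.03992274  0.51139603 -0.01640111] [ 0.70378777 -0.09762132  0.09213959] [-2.35668933e-01  5.64896593e-01  1.38295241e+00  2.04655741e-05
  1.19168973e+00  6.52305952e-01] 17.9083
False [ 0.67706992 -0.11888228  0.09125242] [-0.77813236 -0.77986915  0.25531393]
0 False -0.937 [ 4.2  1.6 -0.6] 4.5 19.125
1 False -1.144 [ 1.7  0.2 -0. ] 1.66 19.7833
2 False -1.344 [ 2.2 -1.1 -0.6] 2.14 20.4417
```

```bash
python3 - <<'E'
from push import *
b=np.array([-.04,.51,-.02]); th=-1.488
for k in range(10):
    f0=-(np.array(T.current_wrist_force())-b)[:2]@tang(th)
    t2=th-0.15; P,o=pose(t2,0.022)
    g=r.move_l(P,rot=o,vel=0.05,guard=12.5-max(0,f0))
    e=T.current_ee_pos(); f=(np.array(T.current_wrist_force())-b)
    print(k,g,round(float(np.arctan2(*(np.array(e[:2])-c)[::-1])),3),round(float(f0),1),np.round(f,1),round(float(-f[:2]@tang(t2)),2),round(T.current_t(),2))
    th=t2
    if g: break
E
```

```text
0 False -1.493 2.1 [ 2.4 -1.8 -0.2] 2.49 21.05
1 False -1.643 2.5 [ 2.8 -2.9 -1.6] 3.35 21.66
2 False -1.791 3.4 [ 3.3 -3.7 -1.9] 4.41 22.27
3 False -1.939 4.4 [ 3.3 -4.7 -2.2] 5.17 22.88
4 False -2.087 5.2 [ 3.9 -5.5 -1.8] 6.47 23.48
5 True -2.115 6.5 [ 0.1 -1.4 -0.2] 1.07 23.76
```

```bash
python3 - <<'E'
from push import *
b=np.array([-.04,.51,-.02]); th=-2.115-0.146
for k in range(4):
    f0=-(np.array(T.current_wrist_force())-b)[:2]@tang(th)
    t2=th-0.25; P,o=pose(t2,0.022)
    g=r.move_l(P,rot=o,vel=0.04,guard=13-max(0,f0))
    e=T.current_ee_pos(); f=(np.array(T.current_wrist_force())-b); a=float(np.arctan2(*(np.array(e[:2])-c)[::-1]))
    print(k,g,round(a,3),round(float(f0),1),np.round(f,1),round(float(-f[:2]@tang(t2)),2),round(T.current_t(),2))
    th=a-0.146
    if g and k: break
E
```

```text
0 False -2.337 1.0 [ 4.1 -7.4 -3.9] 8.34 24.93
1 True -2.405 8.3 [-0.5 -0.4 -0.2] 0.16 25.36
```

```bash
python3 - <<'E'
from push import *
b=np.array(T.current_wrist_force()); a=-2.405; print(b)
for k,G in enumerate((13,13.5)):
    t2=a-0.146-0.3; P,o=pose(t2,0.022)
    g=r.move_l(P,rot=o,vel=0.04,guard=G)
    f=np.array(T.current_wrist_force())-b; e=T.current_ee_pos(); a=float(np.arctan2(*(np.array(e[:2])-c)[::-1]))
    print(g,round(a,3),np.round(f,1),T.current_t())
    if not g: break
vision.snapshot('scene')
for t in ('tap_grip','handle_mid','handle_end'): print(t,[(np.round(d['at'],4).tolist(),round(d['score'],2)) for d in models.mark_of(t,'scene') if d['at'][1]<.03])
E
```

```text
[-0.56223491  0.11499521 -0.17982359]
True -2.415 [ 1.2 -0.4  0.8] 25.7833
False -2.69 [  3.4 -10.3  -4.7] 27.0667
tap_grip [([0.5638, -0.0146, 0.1778], 0.82), ([0.5686, -0.02, -0.0023], 0.19)]
handle_mid [([0.4233, -0.0638, 0.0871], 0.6)]
handle_end [([0.3726, -0.0785, 0.0858], 0.97)]
```

```bash
python3 - <<'E'
from push import *
a=-2.69; b=np.array([-.5,.3,-.1])
f=np.array(T.current_wrist_force())-b; print(np.round(f,1))
P,o=pose(a-0.146-0.15,0.022)
g=r.move_l(P,rot=o,vel=0.04,guard=5)
f=np.array(T.current_wrist_force())-b; e=T.current_ee_pos(); a=float(np.arctan2(*(np.array(e[:2])-c)[::-1])); print(g,round(a,3),np.round(f,1))
th=a-0.146
# back away, lift
P,o=pose(th,0.06); r.move_l(P,vel=0.1)
P[2]=0.30; r.move_l(P,vel=0.2)
for n in ('scene','top'):
    snap(n,n+'9.png')
    for t in ('tap_grip','handle_mid','handle_end'): print(t,[(np.round(d['at'],4).tolist(),round(d['score'],2)) for d in models.mark_of(t,n) if d['at'][1]<.03])
print(T.current_t())
s=cv2.imread('pics/scene9.png'); cv2.imwrite('pics/crop9.png',cv2.resize(s[130:340,220:440],None,fx=2.8,fy=2.8))
E
```

```text
[ 1.8 -9.8 -4.4]
False -2.82 [  1.5 -10.3  -3.9]
tap_grip [([0.564, -0.0141, 0.1748], 0.89), ([0.3898, -0.1191, 0.0855], 0.26)]
handle_mid [([0.4403, -0.0942, 0.0883], 0.97)]
handle_end [([0.3904, -0.1202, 0.0878], 0.94)]
tap_grip [([0.5656, -0.014, 0.1741], 0.49)]
handle_mid [([0.436, -0.0909, 0.0847], 0.88)]
handle_end [([0.5634, -0.0152, 0.1067], 0.49), ([0.2732, -0.4445, 0.0025], 0.36)]
30.0417
```

View pics/crop9.png

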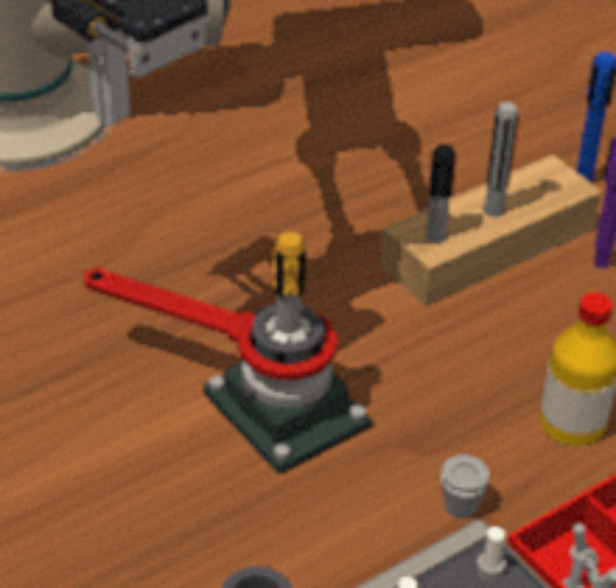

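The tap is upright at crop (290,235) and home. The handle sprang back a little on release, to about -2.60 rad. I'll check that it is steady, then hand in.

```bash
python3 - <<'E'
from push import *
A=[]
for k in range(4):
    r.hold(0.7); vision.snapshot('scene')
    for t in ('handle_mid','handle_end'):
        for d in models.mark_of(t,'scene')[:1]: v=np.array(d['at'][:2])-c; A.append((t,round(float(np.arctan2(v[1],v[0])),3)))
print(A,T.current_t())
E
```

```text
[('handle_mid', -2.601), ('handle_end', -2.603), ('handle_mid', -2.59), ('handle_end', -2.604), ('handle_mid', -2.585), ('handle_end', -2.61), ('handle_mid', -2.6), ('handle_end', -2.603)] 33.4417
```

```bash
python3 -c "
from plant import r
print(r.sign_off())"
```

```text
the job is handed in; nothing more can be done
None
```

I handed the job in at about 33 s: the gold tap stands fully home in the chuck and is let go, and the spanner was pushed clockwise to an estimated 11–14 N and holds steady after a spring back of roughly 0.35 rad; the jaw forces could not be read directly.

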